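# Unlatch the self-closing fitting drawer and hold it open at the pointer

## Robot

A 7-joint arm with a two-finger parallel gripper is mounted at the origin on the work surface. World frame = base frame: x ahead of the robot, y to its left, z up, the work surface at z = 0. Lengths are in m, angles in rad, forces in N, time in s.
With the tool pointing down it reaches from about 0.425 to 1.025 m from the base axis. Payload 9.4 kg.
Tool frame: the origin (TCP) lies between the finger pads, 19 mm behind the fingertips; this is the grasp point; z points along the fingers, y is the line along which they close (so a half turn about z gives the same grasp; the last joint's range is limited). The gripper opens to 85 mm and grips with 20 to 120 N. Pads are 22 mm wide; open, the fingers measure 114 mm over their backs; the gripper's body (76 mm by 85 mm) begins 54 mm behind the grasp point. The pads swing forward as they close: fully open they stand 13 mm farther back than shut.
Start: joints at [-1.286, 0.599, -0.003, 1.599, 0.002, 0.943, -0.08], TCP at [0.257, 0.678, 0.25] pointing down, gripper open.
Joint ranges: [-2.57, 2.57], [-0.35, 1.97], [-1.29, 1.29], [0.11, 2.56], [-1.05, 4.19], [0.11, 1.86], [-2.63, 2.63]. Speed limits (rad/s): [2.22, 2.22, 3.01, 3.01, 3.14, 3.14, 3.14].

## Interface

Orientations are given as a 3x3 rotation matrix whose columns are the frame's x, y, z axes.
In Python, from workcell import bot, cams gives the robot as it stands.
- The arm moves only by the shell command python3 -m crank 'ROWS'. ROWS is a JSON object whose key "steps" holds a list of rows, 1 to 8 of them, each of 7 numbers: a rotation vector rx, ry, rz in a scale on which 1.0 is pi rad, then dx, dy, dz in normalised numbers (1 is 0.75 m), then the opening from 0.0 (shut) to 1.0 (fully open); each row shifts and turns the commanded pose from where the row before left it, along the tool's axes as they then stand; what a row does not reach is not made up. A row lasts 1/10 s, in which the tool goes at most 0.05 m and 0.15 rad, less where a joint would pass 70% of its speed; a pose out of reach is approached as far as the arm can. The fingers move at their own pace and stop on an object; the grip force is fixed at half the most. Time passes only in rows, so rows that do not move let the fingers close. It prints the time, the measured TCP pose, the force, the opening and the grip force at its end. No shift or turn number may pass 1 either way. Input that does not fit is refused with a message, and nothing moves.
- bot.sense(): the state, without advancing time (a new reading comes with each control period).
- cams.grab_frame(name): name is "scene" or "top"; returns the picture (400x640x3 uint8, blue, green, red); there is no depth.
- cams.get_calibration(name): a dict with "fx", "fy", "cx", "cy" (pixels), "cam_to_world" (4x4, takes a point from camera to world coordinates). Camera axes: x right, y down, z forward; pixel columns grow to the right and rows downward; lengths in m; the calibration is good to about 2 mm. A picture is of the moment at which its call begins. get_calibration takes no time and is no camera call.
- bot.close_job(): hands the job in; it is judged then, once.
The state is a dict: "clock": time; "qpos": joint angles; "qd": joint speeds; "joint_efforts": joint torques, N m; "ee_pos": TCP position; "eef_rot": TCP orientation; "wrist_force": force on the tool from outside, world axes, zero at the start; "torque": the same for the moment, N m; "opening": opening from 0.0 (shut) to 1.0 (fully open); "gripper_force": force on a finger pad.
Only numpy, scipy, OpenCV 4.12 (cv2) and the standard library are available. Lean on these libraries where they do the work, as an engineer would, in place of code of your own. Each camera call takes 0.05 s, during which the arm holds its last target. There are 200 camera calls.

## Task

Free the self-closing drawer of the green fitting cabinet by turning the black bakelite latch knob on its top a quarter turn clockwise to its stop, while the drawer is still shut. Then pull the drawer out by its bar handle until its front face is level with the pointer on the side rail, and keep it there against the spring so that someone can take a fitting: finish with the gripper still holding the handle. Do not shift the pointer or disturb the loose fittings, tin and wrench lying about.

Things in the scene. Friction and masses are not known exactly. Their poses are not given: they have to be found in the camera images.
- cabinet: Fixed low green cabinet, 200 deep (x) x 340 wide (y) x 140 mm high. Origin: on the bench under the middle of its front face. x points from the front into the cabinet, y to the left seen from the robot, z up; its front looks to its own -x, towards the robot. The drawer (y -120 to 120, z 69 to 131 mm) slides along the cabinet's -x; the front below it is fixed.
- knob (a joint): Black latch knob on the cabinet top, near the front left corner (vertical axis at cabinet x = 40, y = 100 mm). In rad: 0 latched, grip bar along the cabinet's x; grows clockwise seen from above, to a stop at 1.5 (bar along the cabinet's y). Starts at 0 to 0.2. Latched, a tongue under the top blocks the drawer; it is free from about 1.0. Stays where left; turning takes 0.12 N m.
- knob_grip (a point): Point on the knob's axis, 25 mm above the cabinet top, where to grip its bar. The bar is 46 long x 14 thick x 28 mm tall, from 8 to 36 mm above the cabinet top, on a 34 mm disc (3 to 8 mm up), on a fixed 48 mm steel plate 3 mm thick. This point's x axis runs along the bar.
- drawer: The self-closing drawer with its green front plate and bar handle; an open steel tray with fittings in rows. Its frame coincides with the cabinet's when shut and moves with the drawer along the cabinet's -x.
- drawer_travel (a joint): Drawer travel in m: 0 shut, grows as it comes out, stop at 0.14. A spring pulls it shut: about 3 N when shut plus 0.6 N per 10 mm; let go, it closes.
- drawer_face (a point): Point on the drawer's front face (the outer face of its 12 mm thick green front plate, which stands proud of the cabinet front) at the plate's right-hand edge (cabinet y = -120 mm) and 125 mm above the bench; axes as the cabinet's. It is the face to bring level with the pointer.
- handle_grip (a point): Steel bar handle on the drawer: round bar 12 mm in diameter, 122 mm long along the cabinet's y, on posts at y = -50 and 50 mm. This point: middle of the bar, 45 mm in front of the drawer's front face (cabinet x = -57 mm when shut), 115 mm above the bench; the gap between bar and plate is 39 mm. Axes as the cabinet's; moves with the drawer.
- pointer (a joint): Pointer on the steel rail that sticks out 150 mm from the cabinet front at the right of the drawer (cabinet y = -150 mm, 118 mm above the bench). Value in m: how far the drawer has to come out from shut to be level with it (0.05 to 0.09). It slides if knocked (4 N).
- pointer_tip (a point): End of the pointer's blade, beside the path of the drawer's right edge, on the blade's face that looks towards the robot: 5 mm to the right of the drawer plate, 130 mm above the bench; axes as the cabinet's. The mark is reached when drawer_face is at the same cabinet x as this point. The blade is 3 mm thick on an 18 mm sliding block.
- plug: Loose cast iron pipe plug, 42 mm disc with a square head, 32 mm high, on the bench near the cabinet front. Origin under its middle. Leave alone.
- reducer: Loose blue nylon reducer, stepped, 42 mm wide, 45 mm high, on the bench near the cabinet front. Origin under its middle. Leave alone.
- tee: Loose brass barbed tee lying on the bench near the cabinet front, 70 x 46 mm, 22 mm high. Origin under its crossing. Leave alone.
- grommet: Loose black rubber grommet, a ring 38 mm wide and 12 mm high, on the cabinet top at the right. Origin under its middle. Leave alone.
- collar: Loose steel collar, a ring 48 mm wide and 20 mm high, on the bench near the cabinet front. Origin under its middle. Leave alone.
- tin: Loose small tin, 60 mm wide and 50 mm high, on the cabinet top at the rear right. Origin under its middle. Leave alone.
- wrench: Loose steel wrench, 170 mm long, lying flat on the bench well to the left. Origin under its middle. Leave alone.

How it is judged:
By the outcome, as a careful person would: the job done as asked, in the order asked, and still so for the second after the job is handed in, while the arm keeps its last pose, push and grip.
It also fails if it takes over 51 s, if anything falls off the work surface, if the arm or the gripper's body presses on something with over 40 N, if the wrist force passes 120 N, or if a joint passes its speed limit or range.

## Working session

There is one attempt and no reset: what is moved stays moved. The work goes in short steps, Python scripts to look and compute and a shell command to move; the robot and the scene stay as the last step left them, time stands still between calls to the robot, and variables do not carry over. Pictures are saved under pics/ and viewed, at most 10 in all, crops included, and the job is handed in when it is done.

```bash
mkdir -p pics; ls
python3 - <<'E'
from workcell import bot,cams
import cv2,numpy as np
np.set_printoptions(precision=4,suppress=True)
for n in("scene","top"):
    cv2.imwrite(f"pics/{n}0.png",cams.grab_frame(n))
    c=cams.get_calibration(n);print(n,c["fx"],c["fy"],c["cx"],c["cy"]);print(np.array(c["cam_to_world"]))
s=bot.sense();print(s)
E
```

```text
pics
scene 440.2185954834074 440.2185954834074 323.3716244434778 198.41939253829392
[[ 0.9969 -0.0443  0.0648  0.5008]
 [-0.0765 -0.7339  0.6749 -0.5088]
 [ 0.0177 -0.6778 -0.735   0.7809]
 [ 0.      0.      0.      1.    ]]
top 440.4494888038053 440.4494888038053 318.6695331023493 202.28927969641734
[[-0.0145 -0.9966  0.0805  0.4778]
 [-0.9999  0.0138 -0.0088  0.1046]
 [ 0.0076 -0.0806 -0.9967  1.2031]
 [ 0.      0.      0.      1.    ]]
{'clock': 0.1, 'qpos': array([-1.2857,  0.6001, -0.0025,  1.6   ,  0.0018,  0.9429, -0.0798]), 'qd': array([ 0.001 , -0.0006,  0.0015, -0.0022,  0.0014,  0.0008, -0.0004]), 'joint_efforts': array([  0.005 , -77.7984,   1.5698, -25.8623,   0.0126,   0.0054,
        -0.    ]), 'ee_pos': array([0.2565, 0.6777, 0.2492]), 'eef_rot': array([[-0.9353,  0.3539, -0.0004],
       [ 0.3539,  0.9353, -0.0013],
       [-0.0001, -0.0014, -1.    ]]), 'wrist_force': array([ 0.9665, -0.8103,  0.1568]), 'torque': array([ 0.0251, -0.0022,  0.0203]), 'gripper_force': 0.0, 'opening': 0.9972435928866}
```

View pics/scene0.png

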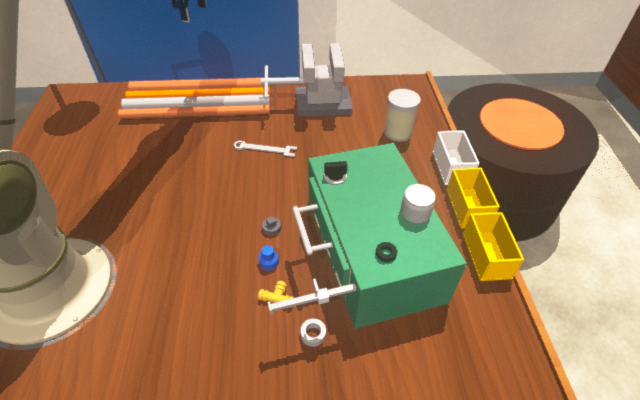

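View pics/top0.png

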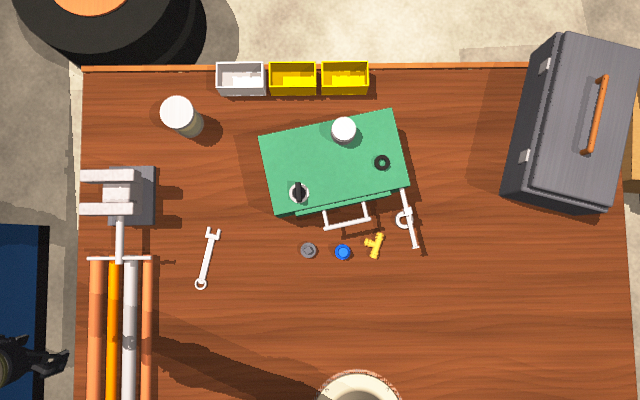

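The scene view shows the cabinet at about (385,230), the knob at (335,170), handle bar near (303,229) and pointer block near (322,294). In the top view the cabinet is at (335,160), the knob at (298,193), the handle bar near (347,224) and the rail from (403,190) to (416,247).

```bash
cat > h.py <<'E'
from workcell import bot,cams
import cv2,numpy as np
np.set_printoptions(precision=4,suppress=True)
C={n:cams.get_calibration(n) for n in("scene","top")}
def ray(n,p):
    c=C[n];M=np.array(c["cam_to_world"]);d=M[:3,:3]@np.array([(p[0]-c["cx"])/c["fx"],(p[1]-c["cy"])/c["fy"],1]);return M[:3,3],d
def plane(n,p,z):
    o,d=ray(n,p);return o+d*(z-o[2])/d[2]
def proj(n,P):
    c=C[n];M=np.array(c["cam_to_world"]);q=M[:3,:3].T@(np.array(P)-M[:3,3]);return np.array([c["fx"]*q[0]/q[2]+c["cx"],c["fy"]*q[1]/q[2]+c["cy"]])
E
python3 - <<'E'
from h import *
for n in C:
    im=cv2.imread(f"pics/{n}0.png");hsv=cv2.cvtColor(im,cv2.COLOR_BGR2HSV)
    m=cv2.inRange(hsv,(60,100,40),(90,255,255))
    k=max(cv2.findContours(m,0,2)[0],key=cv2.contourArea)
    a=cv2.approxPolyDP(cv2.convexHull(k),2,True)[:,0];print(n)
    for p in a: print(p,plane(n,p,.14))
t=cv2.imread("pics/top0.png")[100:255,250:430];s=cv2.imread("pics/scene0.png")[140:325,250:470]
cv2.imwrite("pics/tc.png",cv2.resize(t,None,fx=3.5,fy=3.5,interpolation=cv2.INTER_CUBIC))
cv2.imwrite("pics/sc.png",cv2.resize(s,None,fx=3.2,fy=3.2,interpolation=cv2.INTER_CUBIC))
E
```

```text
scene
[311 158] [0.5397 0.1999 0.14  ]
[393 143] [0.7267 0.2395 0.14  ]
[464 261] [ 0.7934 -0.0849  0.14  ]
[447 301] [ 0.7422 -0.1606  0.14  ]
[383 319] [ 0.6318 -0.1853  0.14  ]
[365 306] [ 0.6065 -0.1606  0.14  ]
[309 160] [0.535  0.1937 0.14  ]
top
[391 108] [ 0.7945 -0.0866  0.14  ]
[409 185] [ 0.6028 -0.1251  0.14  ]
[383 197] [ 0.5743 -0.061   0.14  ]
[304 214] [0.5357 0.1311 0.14  ]
[278 216] [0.5318 0.1939 0.14  ]
[274 213] [0.5392 0.2035 0.14  ]
[258 136] [0.7285 0.2414 0.14  ]
```

View pics/tc.png

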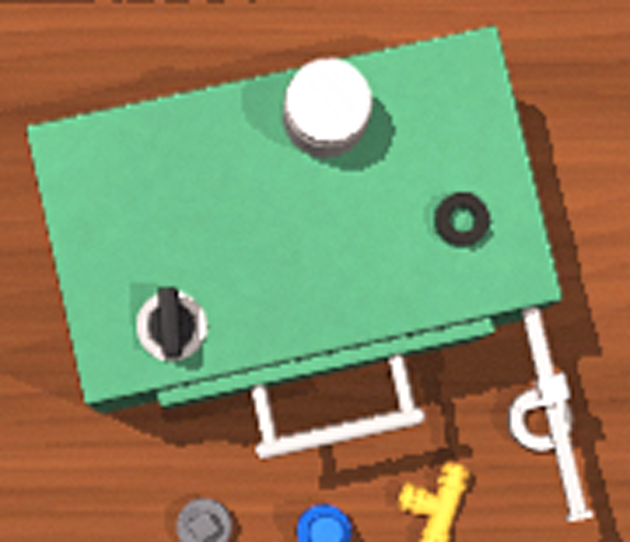

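View pics/sc.png

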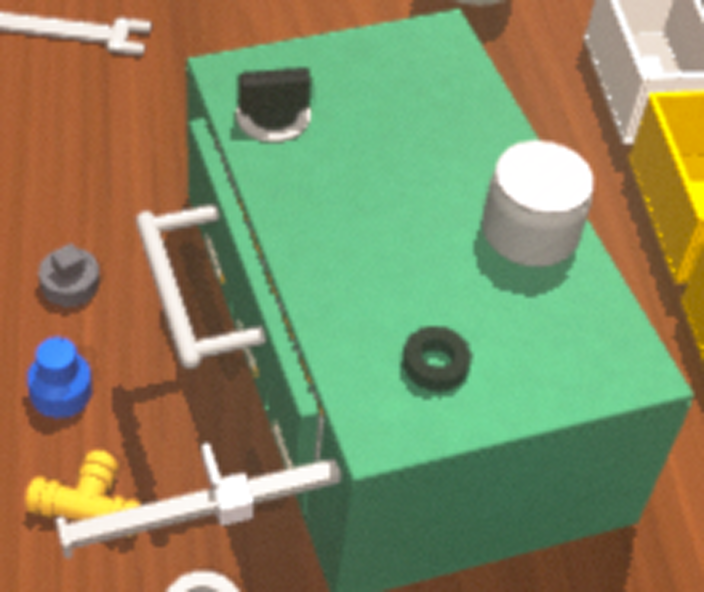

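```bash
cat >> h.py <<'E'
yaw=.1985;R=np.array([[np.cos(yaw),-np.sin(yaw),0],[np.sin(yaw),np.cos(yaw),0],[0,0,1]]);O=np.array([.5682,.0386,0])
W=lambda *p:R@(np.array(p)/1000)+O
I=lambda P:(R.T@(np.array(P)-O))*1000
E
python3 - <<'E'
from h import *
out=[]
for n,(x0,y0,w,h) in {"top":(250,160,180,100),"scene":(250,140,220,185)}.items():
    im=cv2.imread(f"pics/{n}0.png");f=3.5
    b=cv2.resize(im[y0:y0+h,x0:x0+w],None,fx=f,fy=f,interpolation=cv2.INTER_NEAREST)
    for P in [(0,170,140),(0,-170,140),(200,-170,140),(200,170,140),(-57,61,115),(-57,-61,115),(40,100,176),(-12,-120,131),(-12,120,131),(0,-150,118),(-150,-150,118)]+[(-12-v,-125,130) for v in(50,70,90)]:
        q=proj(n,W(*P));c=tuple(int(round(v)) for v in ((q+.5-(x0,y0))*f))
        cv2.circle(b,c,2,(255,0,255),-1)
    out.append(b)
w=max(o.shape[1] for o in out)
cv2.imwrite("pics/ov.png",out[1][:600]);cv2.imwrite("pics/ov2.png",out[0])
# knob bar
im=cv2.imread("pics/top0.png");q=proj("top",W(40,100,160)).astype(int)
g=im[q[1]-16:q[1]+17,q[0]-16:q[0]+17].max(2);print(q);print(g[4:30,6:28])
im=cv2.imread("pics/scene0.png").astype(int);print(im[276:306,308:334].min(2))
print([proj("scene",W(-12-v,-125,130)) for v in(50,70,90)])
E
```

```text
[297 191]
[[196 199 200 201 199 198 200 199 200 198 197 194 194 196 194 197 198 198
  197 196 196 196]
 [190 188 194 192 194 194 194 196 199 199 198 199 197 197 196 198 197 200
  198 195 194 194]
 [174 173 171 167 170 173 174 175 183 188 188 188 184 193 200 200 197 197
  199 198 199 200]
 [177 173 172 170 170 175 176 180 101  88  96  73  65 129 198 201 198 200
  197 198 196 201]
 [179 174 174 171 171 174 173 183  86  81  80  69  63  26 229 217 205 196
  193 194 199 196]
 [178 173 173 170 172 174 185 223  99  79  77  71  64  30 255 252 218 209
  195 195 198 198]
 [179 173 170 168 171 197 232 255 124  77  75  71  68  39 120 175 179 238
  197 193 196 197]
 [175 172 172 167 198 246 250 255 115  77  78  72  66  46  83 164 183 182
  165 181 193 196]
 [174 171 168 178 244 248 247 216  94  80  76  72  67  47  28  90 167 182
  185 167 189 197]
 [179 171 172 224 247 245 212  95  38  79  77  70  68  52  26  34  58 160
  183 186 222 201]
 [178 169 197 245 249 206  92  57  44  80  78  68  69  54  31  42  32  90
  160 181 255 216]
 [177 169 223 248 251 173  79  62  46  78  78  71  66  52  34  37  
[... 3985 characters left out ...]
2 134 162 162 164 166 167 165 168
  164 163 152  70  46  45  49  48]
 [128 123 122 117  90  83  71  61  57  79 128 162 161 162 165 168 165 162
  153 153 137  69  45  44  46  48]
 [ 91  82  74  61  57  51  46  47  49  56 106 160 163 157 157 157 152 143
  109 100  71  53  46  46  48  49]
 [ 51  51  46  49  43  45  48  48  50  54  94 152 149 143 107  98  71  67
   53  52  51  49  48  49  47  49]
 [ 47  47  51  50  48  47  56  56  53  56  67  89  69  63  55  50  50  48
   47  46  48  50  43  49  46  47]
 [ 52  53  56  58  55  56  51  58  55  59  60  62  54  49  50  47  44  45
   48  48  43  46  45  45  46  51]]
[array([316.4746, 277.8773]), array([305.218, 280.485]), array([293.8436, 283.1199])]
```

View pics/ov.png

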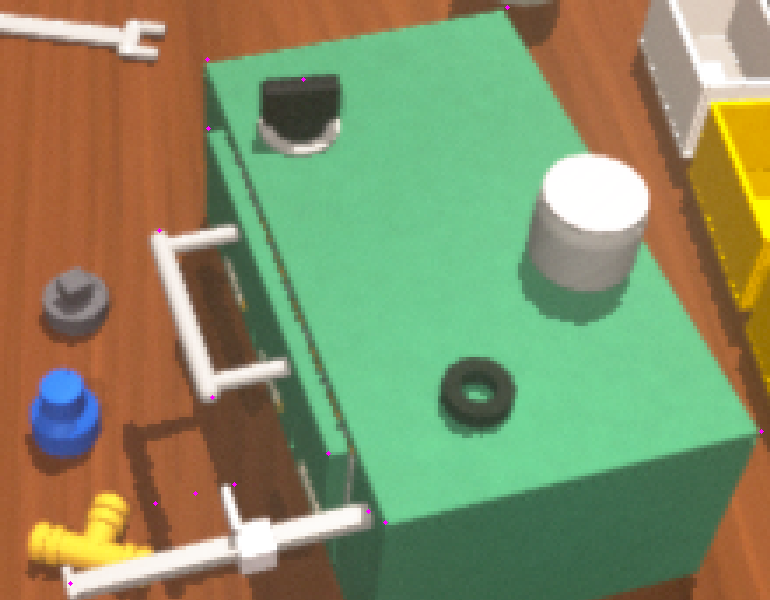

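View pics/ov2.png

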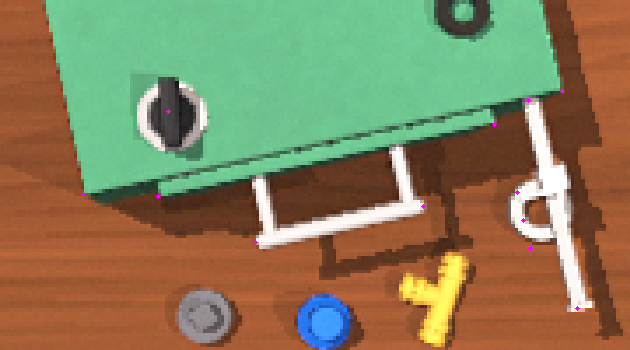

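The overlay fits both views: cabinet corners, handle ends and rail ends match to about 1 px. The blade tip's left edge in the scene view, at (312.8,278.7), gives a pointer value of about 56.5 mm. The knob bar's yaw is about 0.06 in world, so the knob sits at about 0.14 rad.

```bash
cat >> h.py <<'E'
def go(target,yang=None):
    s=bot.sense();E=np.array(s["eef_rot"]);p=np.array(s["ee_pos"])
    print("t",s["clock"],"pos",p,"cab",I(p),"yang",np.arctan2(E[1,1],E[0,1]),"F",s["wrist_force"],"T",s["torque"],"op",s["opening"],"gf",s["gripper_force"])
    if yang is not None:
        Z=np.array([0,0,-1.]);Y=np.array([np.cos(yang),np.sin(yang),0]);D=np.c_[np.cross(Y,Z),Y,Z]
        rv=cv2.Rodrigues(E.T@D)[0].ravel();print("rotvec",rv); 
        print("d after rot",D.T@(target-p))
    print("d now",E.T@(target-p))
E
python3 -c "
from h import *
go(W(40,100,260),1.632);print(W(40,100,171),W(-57,0,115))"
```

```text
t 0.1 pos [0.2565 0.6777 0.2492] cab [-179.5511  688.0179  249.2006] yang 1.209009267369322 F [ 0.9665 -0.8103  0.1568] T [ 0.0251 -0.0022  0.0203] op 0.9972435928866 gf 0.0
rotvec [-0.0014 -0.0002 -0.423 ]
d after rot [-0.298  -0.5524 -0.0108]
d now [-0.4985 -0.3815 -0.0102]
[0.5877 0.1445 0.171 ] [0.5123 0.0274 0.115 ]
```

The rows are not in the units I measure in: shifts go in shares of 0.75 m and turns go in shares of pi rad. I convert before sending: -0.037 m is -0.0493, -0.02 m is -0.0267, -0.141 rad is -0.0449.

```bash
python3 -m crank '{"steps": [[0, 0, -0.0449, 0, 0, -0.0144, 1], [0, 0, -0.0449, 0, 0, 0, 1], [0, 0, -0.0449, 0, 0, 0, 1], [0, 0, 0, -0.0267, -0.0493, 0, 1], [0, 0, 0, -0.0267, -0.0493, 0, 1], [0, 0, 0, -0.0267, -0.0493, 0, 1], [0, 0, 0, -0.0267, -0.0493, 0, 1], [0, 0, 0, -0.0267, -0.0493, 0, 1]]}' | tail -3; python3 -m crank '{"steps": [[0, 0, 0, -0.0267, -0.0493, 0, 1], [0, 0, 0, -0.0267, -0.0493, 0, 1], [0, 0, 0, -0.0267, -0.0493, 0, 1], [0, 0, 0, -0.0267, -0.0493, 0, 1], [0, 0, 0, -0.0267, -0.0493, 0, 1], [0, 0, 0, -0.0267, -0.0493, 0, 1], [0, 0, 0, -0.0267, -0.0493, 0, 1], [0, 0, 0, -0.0267, -0.0493, 0, 1]]}' | tail -3; python3 -c "
from h import *
go(W(40,100,210),1.632)"
```

```text
wrist_force: [1.0, 0.4, -0.6]
opening: 1.0
gripper_force: 0.0
wrist_force: [1.2, 0.0, 0.1]
opening: 0.997
gripper_force: 0.0
t 1.7 pos [0.5461 0.2122 0.2606] cab [ 12.5883 174.5557 260.629 ] yang 1.6320577864543448 F [1.2211 0.0301 0.0932] T [ 0.0261 -0.0419  0.0616] op 0.9972791562326191 gf 0.0
rotvec [-0.0002 -0.0003  0.0001]
d after rot [-0.0374 -0.0701  0.0506]
d now [-0.0374 -0.0701  0.0506]
```

Converted, -0.0351 m is -0.0468, -0.035 m is -0.0467.

```bash
python3 -m crank '{"steps": [[0, 0, 0, -0.0253, -0.0467, 0, 1], [0, 0, 0, -0.0245, -0.0468, 0, 0.7], [0, 0, 0, 0, 0, 0.04, 0.6], [0, 0, 0, 0, 0, 0.0275, 0.6], [0, 0, 0, 0, 0, 0, 0.6], [0, 0, 0, 0, 0, 0, 0.6]]}' | tail -3
python3 - <<'E'
from h import *
go(W(40,100,171),1.632)
a=cams.grab_frame("top")[130:250,240:420];b=cams.grab_frame("scene")[110:230,270:450]
cv2.imwrite("pics/k1.png",cv2.resize(np.hstack([a,b]),None,fx=2.2,fy=4.4/2,interpolation=cv2.INTER_CUBIC))
E
```

```text
wrist_force: [-1.2, -0.4, 0.1]
opening: 0.602
gripper_force: 0.0
t 2.3 pos [0.5871 0.1463 0.2102] cab [ 39.7357 101.9112 210.1937] yang 1.6323358327570827 F [-1.2074 -0.3945  0.1082] T [-0.0288 -0.0273 -0.0496] op 0.6021181918292247 gf 0.0
rotvec [-0.0002 -0.0009  0.0003]
d after rot [-0.0005 -0.0019  0.0392]
d now [-0.0006 -0.0019  0.0392]
```

View pics/k1.png

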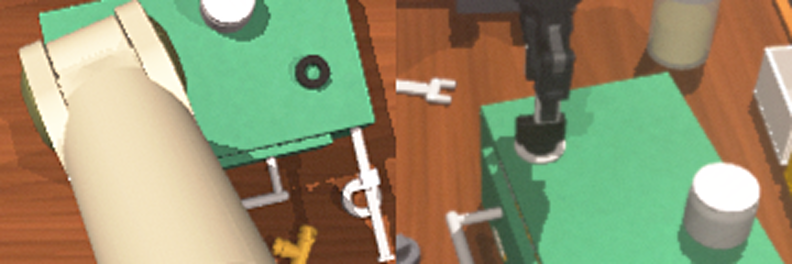

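The top view is blocked by the arm. The scene crop shows the fingers centred over the knob at about crop (543,110), so I'll go down and grip.

Converted, 0.015 m is 0.02, 0.009 m is 0.012.

```bash
python3 -m crank '{"steps": [[0, 0, 0, 0, -0.002, 0.02, 0.6], [0, 0, 0, 0, 0, 0.02, 0.6], [0, 0, 0, 0, 0, 0.012, 0.6], [0, 0, 0, 0, 0, 0, 0.6], [0, 0, 0, 0, 0, 0, 0], [0, 0, 0, 0, 0, 0, 0], [0, 0, 0, 0, 0, 0, 0], [0, 0, 0, 0, 0, 0, 0]]}' | tail -3; python3 -m crank '{"steps": [[0, 0, 0, 0, 0, 0, 0], [0, 0, 0, 0, 0, 0, 0], [0, 0, 0, 0, 0, 0, 0]]}' | tail -3;python3 -c "
from h import *
go(W(40,100,171),1.632)"
```

```text
wrist_force: [-0.7, -6.1, 6.9]
opening: 0.149
gripper_force: 59.8
wrist_force: [-1.0, -5.6, 5.7]
opening: 0.15
gripper_force: 59.8
t 3.5 pos [0.5878 0.1429 0.1723] cab [ 39.8075  98.4044 172.3362] yang 1.6303334336675037 F [-0.971  -5.5813  5.7024] T [-1.1248  0.1605 -0.0473] op 0.14983328222335604 gf 59.80881214141846
rotvec [-0.0016  0.0011 -0.0017]
d after rot [0.     0.0016 0.0013]
d now [0.     0.0016 0.0013]
```

Converted, -0.0015 m is -0.002, -0.001 m is -0.0013, 0.14 rad is 0.0446.

```bash
python3 -m crank '{"steps": [[0, 0, 0, 0, -0.002, -0.0013, 0], [0, 0, 0.0446, 0, 0, 0, 0], [0, 0, 0.0446, 0, 0, 0, 0], [0, 0, 0.0446, 0, 0, 0, 0], [0, 0, 0.0446, 0, 0, 0, 0], [0, 0, 0.0446, 0, 0, 0, 0]]}' | tail -4; python3 -c "
from h import *
go(W(40,100,171))"
```

```text
eef_rot: [[-0.799, 0.601, 0.001], [0.601, 0.799, -0.0], [-0.001, 0.0, -1.0]]
wrist_force: [1.4, -3.7, -3.4]
opening: 0.149
gripper_force: 59.9
t 4.1 pos [0.5879 0.1427 0.1725] cab [ 39.8052  98.1416 172.4585] yang 0.9261948265494777 F [ 1.4205 -3.6769 -3.4108] T [-0.5563 -0.4926  0.1639] op 0.1491718441322608 gf 59.91570711135864
d now [0.0013 0.0014 0.0015]
```

Converted, 0.14 rad is 0.0446.

```bash
python3 -m crank '{"steps": [[0, 0, 0.0446, 0, 0, 0, 0], [0, 0, 0.0446, 0, 0, 0, 0], [0, 0, 0.0446, 0, 0, 0, 0], [0, 0, 0.0446, 0, 0, 0, 0], [0, 0, 0.0446, 0, 0, 0, 0], [0, 0, 0.0095, 0, 0, 0, 0], [0, 0, 0, 0, 0, 0, 0]]}' | tail -4; python3 -c "
from h import *
go(W(40,100,171))"
```

```text
eef_rot: [[-0.204, 0.979, 0.001], [0.979, 0.204, -0.002], [-0.002, 0.001, -1.0]]
wrist_force: [2.0, -4.5, -0.9]
opening: 0.152
gripper_force: 68.1
t 4.8 pos [0.5878 0.1426 0.1725] cab [ 39.7153  98.0579 172.4627] yang 0.20570330662872546 F [ 1.9598 -4.5475 -0.8552] T [-1.2168 -0.4054  1.5165] op 0.1515280452378802 gf 68.10599778575124
d now [0.0019 0.0003 0.0015]
```

Torque at 1.5 N m shows the stop is reached. Next I release, lift and check.

Converted, -0.04 m is -0.0533, -0.02 rad is -0.0064.

```bash
python3 -m crank '{"steps": [[0, 0, -0.0064, 0, 0, 0, 0], [0, 0, 0, 0, 0, 0, 0.5], [0, 0, 0, 0, 0, 0, 0.5], [0, 0, 0, 0, 0, 0, 0.5], [0, 0, 0, 0, 0, -0.0533, 0.5], [0, 0, 0, 0, 0, -0.0533, 0.5], [0, 0, 0, 0, 0, 0, 0.5]]}' | tail -3
python3 - <<'E'
from h import *
go(W(-57,0,230),.1985)
b=cams.grab_frame("scene")[110:310,240:460]
cv2.imwrite("pics/k2.png",cv2.resize(b,None,fx=2.5,fy=2.5,interpolation=cv2.INTER_CUBIC))
E
```

```text
wrist_force: [0.8, 0.0, 0.8]
opening: 0.498
gripper_force: 0.0
t 5.5 pos [0.5898 0.1435 0.2571] cab [ 41.8248  98.563  257.0822] yang 0.22136217558577753 F [0.8276 0.0328 0.8134] T [-0.0113 -0.022   0.0009] op 0.4975212953851275 gf 0.0
rotvec [ 0.0078 -0.0013  0.0229]
d after rot [-0.0986 -0.0988  0.0271]
d now [-0.0963 -0.1013  0.0262]
```

View pics/k2.png

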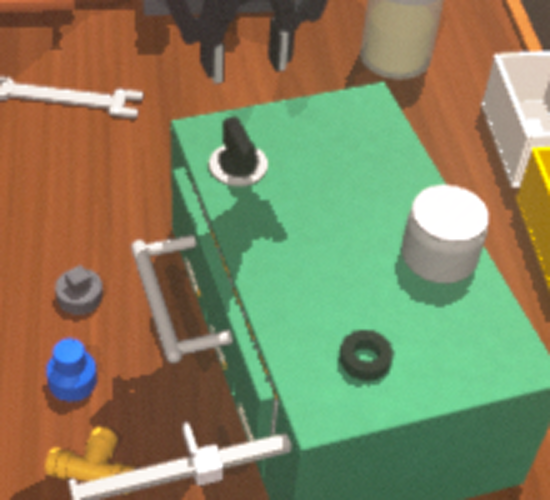

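The knob's bar now lies along the cabinet's y (crop (238,148)). The drawer is shut, and the pointer and the loose fittings haven't moved.

Converted, 0.04 m is 0.0533, -0.033 m is -0.044, 0.0229 rad is 0.0073.

```bash
python3 -m crank '{"steps": [[0.0025, -0.0004, 0.0073, 0, 0, 0, 0.45], [0, 0, 0, -0.044, -0.044, 0, 0.45], [0, 0, 0, -0.044, -0.044, 0, 0.45], [0, 0, 0, -0.0435, -0.0437, 0, 0.45], [0, 0, 0, 0, 0, 0.0533, 0.45], [0, 0, 0, 0, 0, 0.0267, 0.45], [0, 0, 0, 0, 0, 0, 0.45], [0, 0, 0, 0, 0, 0, 0.45]]}' | tail -3
python3 - <<'E'
from h import *
go(W(-57,0,115),.1985)
E
```

```text
wrist_force: [-0.1, 0.3, -0.1]
opening: 0.447
gripper_force: 0.0
t 6.35 pos [0.5093 0.0268 0.1925] cab [-60.0792   0.0241 192.5269] yang 0.1984014447447211 F [-0.0776  0.2875 -0.125 ] T [-0.058  -0.0628  0.028 ] op 0.4467058623840924 gf 0.0
rotvec [-0.0101  0.0016 -0.0001]
d after rot [-0.      0.0031  0.0775]
d now [0.0001 0.0039 0.0775]
```

Converted, 0.025 m is 0.0333, 0.01 m is 0.0133, -0.01 rad is -0.0032.

```bash
python3 -m crank '{"steps": [[-0.0032, 0.0005, 0, 0, 0.0044, 0.0133, 0.45], [0, 0, 0, 0, 0, 0.0333, 0.45], [0, 0, 0, 0, 0, 0.0333, 0.45], [0, 0, 0, 0, 0, 0.02, 0.45], [0, 0, 0, 0, 0, 0, 0.45]]}' | tail -3
python3 - <<'E'
from h import *
go(W(-57,0,115),.1985)
b=cams.grab_frame("scene")[110:310,240:460]
cv2.imwrite("pics/k3.png",cv2.resize(b,None,fx=2.5,fy=2.5,interpolation=cv2.INTER_CUBIC))
E
```

```text
wrist_force: [-0.2, 0.4, 0.6]
opening: 0.45
gripper_force: 0.0
t 6.85 pos [0.5127 0.0278 0.1173] cab [-56.5401   0.3396 117.2555] yang 0.19928698053624755 F [-0.2076  0.3738  0.6198] T [-0.0481 -0.0143  0.0132] op 0.4497910490845977 gf 0.0
rotvec [ 0.0003 -0.0004  0.0008]
d after rot [-0.0003 -0.0005  0.0023]
d now [-0.0003 -0.0005  0.0023]
```

View pics/k3.png

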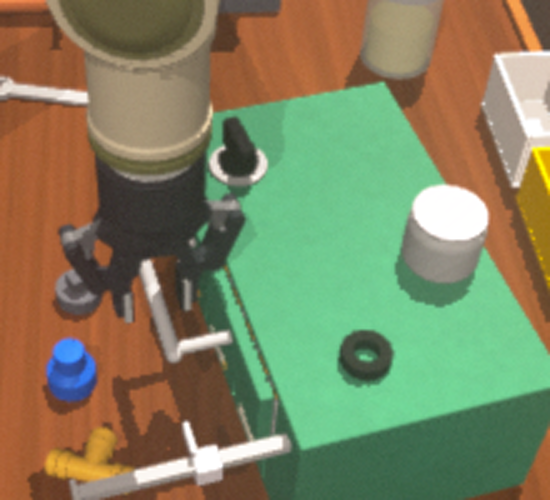

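The fingers straddle the bar at about crop (158,295), so I'll close and pull.

Converted, 0.001 m is 0.0013.

```bash
python3 -m crank '{"steps": [[0, 0, 0, 0, 0, 0.0013, 0], [0, 0, 0, 0, 0, 0, 0], [0, 0, 0, 0, 0, 0, 0], [0, 0, 0, 0, 0, 0, 0], [0, 0, 0, 0, 0, 0, 0], [0, 0, 0, 0, 0, 0, 0]]}' | tail -3; python3 -c "
from h import *
go(W(-57,0,115),.1985)"; python3 -m crank '{"steps": [[0, 0, 0, 0, -0.0133, 0, 0], [0, 0, 0, 0, -0.0187, 0, 0], [0, 0, 0, 0, -0.0187, 0, 0], [0, 0, 0, 0, -0.0133, 0, 0], [0, 0, 0, 0, -0.0053, 0, 0], [0, 0, 0, 0, 0, 0, 0], [0, 0, 0, 0, 0, 0, 0]]}' | tail -3;  python3 - <<'E'
from h import *
go(W(-113.5,0,115),.1985)
im=cams.grab_frame("scene");cv2.imwrite("pics/d0.png",im)
b=im[230:330,270:380]
cv2.imwrite("pics/k4.png",cv2.resize(b,None,fx=6,fy=6,interpolation=cv2.INTER_NEAREST))
E
```

```text
wrist_force: [-2.6, -0.5, 5.7]
opening: 0.113
gripper_force: 58.5
t 7.5 pos [0.5126 0.0275 0.1182] cab [-56.6988   0.082  118.2086] yang 0.19929326187662158 F [-2.5638 -0.5493  5.7474] T [-0.1362  0.6045  0.0157] op 0.11341147442306783 gf 58.48157823085785
rotvec [ 0.0025 -0.0006  0.0008]
d after rot [-0.0001 -0.0003  0.0032]
d now [-0.0001 -0.0003  0.0032]
wrist_force: [5.4, 0.4, 7.3]
opening: 0.113
gripper_force: 60.0
t 8.2 pos [0.464  0.0174 0.1182] cab [-106.3661   -0.2413  118.173 ] yang 0.19923756447042354 F [5.401  0.4054 7.2695] T [ 0.1795 -1.041   0.1209] op 0.11298770417752703 gf 60.01111149787903
rotvec [0.0074 0.0004 0.0007]
d after rot [ 0.0002 -0.0071  0.0032]
d now [ 0.0002 -0.0072  0.0031]
```

View pics/k4.png

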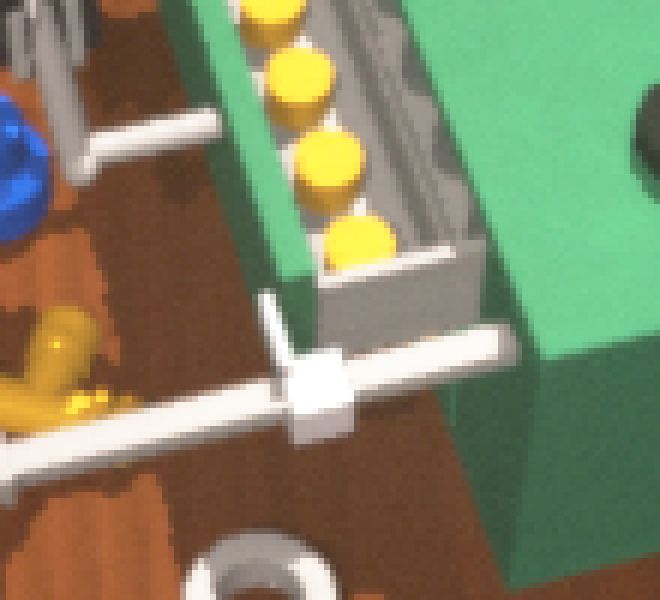

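The drawer is about 50 mm out. The plate's front corner is at crop (277,280) and the blade tip's left edge at (260,290), so it still needs several mm.

```bash
cat >> h.py <<'E'
def level(im):
    g=cv2.GaussianBlur(im,(1,1),0).astype(float)
    out=[]
    for r in range(280,287):           # blade edges, top face
        row=g[r,306:324].min(1);c=int(row.argmax());l=150
        i=np.where(row>l)[0];a,b=i[0],i[-1]
        L=306+a-(row[a]-l)/(row[a]-row[a-1]);Rr=306+b+(row[b]-l)/(row[b]-row[b+1])
        out.append([r,*I(plane("scene",(L,r),.130))[:2],*I(plane("scene",(Rr,r),.130))[:2]])
    print("blade row, xL,yL,xR,yR\n",np.array(out))
    out=[]
    for r in range(252,276,3):         # plate top-front edge: brightest green step
        row=g[r,285:325,1];d=np.diff(row);
        k=np.argmax(d[:38]);w=d[max(k-2,0):k+3].clip(0);e=285+(np.arange(max(k-2,0),max(k-2,0)+len(w))*w).sum()/w.sum()+.5
        out.append([r,e,*I(plane("scene",(e,r),.131))[:2]])
    print("plate\n",np.array(out))
E
python3 - <<'E'
from h import *
im=cv2.imread("pics/d0.png");level(im)
print(im[264,295:322,1],im[270,295:322,1],im[276,300:325,1])
print(im[283,306:322])
E
```

```text
blade row, xL,yL,xR,yR
 [[ 280.      -69.4286 -127.3964  -64.5556 -128.7133]
 [ 281.      -69.6198 -129.4075  -64.509  -130.7889]
 [ 282.      -69.7688 -131.4227  -64.1707 -132.9361]
 [ 283.      -69.9665 -133.4174  -64.4156 -134.9184]
 [ 284.      -70.0207 -135.4437  -64.3639 -136.9737]
 [ 285.      -69.9839 -137.4874  -64.0403 -139.0954]
 [ 286.      -69.8288 -139.5561  -64.3146 -141.0481]]
plate
 [[ 252.      308.6546  -61.5625  -69.3701]
 [ 255.      309.5442  -61.6655  -76.1594]
 [ 258.      310.4737  -61.6989  -82.8919]
 [ 261.      311.4737  -61.6109  -89.5828]
 [ 264.      312.4737  -61.5239  -96.2004]
 [ 267.      313.4649  -61.4528 -102.7419]
 [ 270.      314.3545  -61.5536 -109.1665]
 [ 273.      315.2983  -61.5626 -115.5462]]
[ 71  65  67  69  67  63  68  69  69  69  71  75  87  86  88  89  91 118
 181 197 203 206 205 197 152 124 117] [ 67  67  69  68  71  67  67  72  71  70  69  68  69  74  84  85  89  91
  94 122 183 201 200 205 204 204 207] [ 68  70  72  69  72  69  67  69  66  69  77  87  88  88  90  96 118 157
 150 137 120 117 152 229 241]
[[ 48  69 106]
 [ 44  67 103]
 [ 43  69 103]
 [ 49  68 101]
 [ 41  67 100]
 [ 48  72 104]
 [ 66  83 106]
 [125 134 138]
 [221 224 230]
 [253 254 254]
 [224 231 229]
 [106 126 108]
 [ 71  93  72]
 [ 73  98  71]
 [ 77 104  72]
 [ 81 107  81]]
```

Converted, -0.0035 m is -0.0047, -0.003 m is -0.004.

```bash
python3 -m crank '{"steps": [[0, 0, 0, 0, -0.0047, 0, 0], [0, 0, 0, 0, -0.004, 0, 0], [0, 0, 0, 0, 0, 0, 0], [0, 0, 0, 0, 0, 0, 0], [0, 0, 0, 0, 0, 0, 0]]}' | tail -3;  python3 - <<'E'
from h import *
go(W(-113.2,0,115),.1985)
im=cams.grab_frame("scene");cv2.imwrite("pics/d1.png",im);level(im)
t=cams.grab_frame("top");print(proj("top",W(-68,-125,130)),proj("top",W(-68,-141,130)),proj("top",W(-50,-141,130)))
print(t[200:220,398:416].min(2))
E
```

```text
wrist_force: [5.6, 1.7, 8.5]
opening: 0.113
gripper_force: 60.0
t 8.75 pos [0.458  0.0161 0.1182] cab [-112.5109   -0.2955  118.1515] yang 0.19924937762160486 F [5.5934 1.7203 8.5203] T [ 0.1975 -1.1379  0.0964] op 0.11258009663574578 gf 59.98022675514221
rotvec [0.0079 0.0005 0.0007]
d after rot [ 0.0003 -0.0007  0.0032]
d now [ 0.0003 -0.0007  0.0031]
blade row, xL,yL,xR,yR
 [[ 280.      -69.5029 -127.3763  -64.502  -128.7278]
 [ 281.      -69.6531 -129.3985  -64.4489 -130.8052]
 [ 282.      -69.8174 -131.4095  -64.1384 -132.9449]
 [ 283.      -70.0058 -133.4068  -64.4191 -134.9175]
 [ 284.      -70.1326 -135.4134  -64.3639 -136.9737]
 [ 285.      -70.0305 -137.4748  -63.9869 -139.1098]
 [ 286.      -69.9332 -139.5278  -64.2794 -141.0576]]
plate
 [[ 252.      305.1064  -67.7425  -67.7106]
 [ 255.      315.2736  -51.7377  -78.8272]
 [ 258.      306.7212  -68.1621  -81.1539]
 [ 261.      307.7522  -67.9856  -87.8674]
 [ 264.      308.5965  -68.1289  -94.4218]
 [ 267.      309.6913  -67.8464 -101.0191]
 [ 270.      310.5431  -67.9763 -107.4346]
 [ 273.      311.5259  -67.8853 -113.840
[... 864 characters left out ...]
255 239  86  20  25  25]
 [ 20  18  99 131 173 150 196 255 255 255 255 255 255 255 139  22  33  32]
 [ 36 126 220 251 251 194 144 255 255 255 255 255 255 255 176  23  31  32]
 [ 97 251 248 245 246 207 133 255 255 255 255 255 255 255 158  27  32  31]
 [149 237 249 247 246 227 233 255 255 255 255 255 255 154  39  17  32  32]
 [183 235 255 255 254 255 255 255 241 235 168 242 249 166  69  28  28  31]
 [232 255 255 217 178 111  28  22 164 186 187 245 251 187 114  47  28  31]
 [154 164  62  13  19  36  30  47 214 251 251 249 251 185 141  56  23  31]
 [162 106  41  29  47  49  44  49 171 248 247 248 251 181 165  76  29  32]
 [166  85  33  30  54  51  49  37 128 247 247 247 251 185 167  89  39  32]]
```

The scene view puts the plate at x = -68.0. The blade front is at -68.2 from the top view, and between -67.3 and -68.6 from the scene view, so they're level within about 0.5 mm. One settle check, then I hand in.

Converted, -0.0002 m is -0.0003.

```bash
python3 -m crank '{"steps": [[0, 0, 0, 0, -0.0003, 0, 0], [0, 0, 0, 0, 0, 0, 0], [0, 0, 0, 0, 0, 0, 0], [0, 0, 0, 0, 0, 0, 0], [0, 0, 0, 0, 0, 0, 0]]}' | tail -3;  python3 - <<'E'
from h import *
go(W(-113.2,0,115))
print(bot.close_job())
E
```

```text
wrist_force: [5.7, 1.4, 7.3]
opening: 0.117
gripper_force: 60.0
t 9.35 pos [0.4579 0.0161 0.1182] cab [-112.5305   -0.2693  118.1662] yang 0.19933606715819646 F [5.7258 1.3803 7.2841] T [ 0.2808 -1.2642  0.0892] op 0.11749874416044574 gf 59.97194945812225
d now [ 0.0003 -0.0007  0.0032]
the job is handed in; nothing more can be done
None
```

I turned the knob clockwise to its stop, pulled the drawer out about 56 mm, level with the pointer to within about 1 mm by my measurements, and handed the job in at 9.4 s with the gripper still holding the handle.

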